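# Torque the grain mill's base bolt until the click wrench trips

### The job

The shop's grain mill is being bolted back onto the counter: swing the rubber-gripped click wrench that already sits on its front bolt clockwise (seen from above) until the bolt is tight and the handle breaks over at its joint by about 10 degrees, then stop well before the handle folds to its end stop, and let go with the handle left kinked. Leave the plain flat spanner on the wooden rack's bolt where it is.

Things in the scene. Friction and masses are not known exactly. Their poses are not given: they have to be found in the camera images.
- mill: Grain mill, hopper off, bolted to the counter left or right of the middle: grey cast base plate 270 x 150 x 20 mm with a round grey drum (116 mm wide, top 144 mm above the counter) on it, drum axis 125 mm beyond the front bolt. Origin on the counter under the front bolt, x axis from that bolt to the drum (roughly away from the robot), z up. The plate reaches 50 mm from the bolt towards the robot.
- bolt_axis (a point): Point on the vertical axis of the mill's front bolt, 60 mm above the counter. The click wrench sits on this bolt, level, pointing roughly to the robot: round steel head 38 mm across, steel neck, breakaway joint (vertical pin) 50 mm from the bolt axis, then the handle. It cannot come off: it only turns about the bolt and folds at the pin.
- wrench_grip (a point): Middle of the click wrench's black rubber grip: a level bar 110 mm long, 28 mm wide, 26 mm high, its middle 60 mm above the counter and 190 mm from the bolt axis while the handle is straight; x axis along the handle towards the bolt, z up. The grip spans 135 to 245 mm from the bolt, a steel cap ends at 253 mm. Clear counter lies under and around it.
- mill_bolt (a joint): Turn of the mill's front bolt with the wrench's head and neck, rad, growing clockwise seen from above. Starts loose at 0 to 0.25, turns with about 2 N at the grip, stays where it is left, and is tight (stops dead) at 0.50.
- click_handle (a joint): Fold of the wrench's handle at its breakaway joint, rad, growing clockwise seen from above; 0 = straight. Once the bolt is tight, about 9 N sideways at the middle of the grip breaks it over; it then folds steadily under that same force, stays where it is left, and meets its end stop at 0.32. Tripped means above 0.10.
- spanner_end (a point): Jaw end of the plain flat spanner, 50 mm above the counter: a thin bare steel bar (6 mm thick, 16 mm wide, 210 mm long, no grip, no joint) on the foot bolt of a pine counter rack with packets on its shelf, on the other side of the middle from the mill. It points roughly to the robot and swings easily if touched; not part of the job.

How it is judged:
At the end, for the whole second after the job is handed in: The mill's bolt is tight (turned beyond 0.45 of its 0.50 rad), and the click wrench's handle is left at rest, tripped: folded by more than 0.10 rad at its breakaway joint (value of joint mill_bolt above 0.45 rad and value of joint click_handle above 0.1 rad and velocity of joint click_handle between -0.05 and 0.05 rad/s); the robot touches nothing.
It fails at once if the tripped handle is folded on to its end stop (beyond 0.30 rad) (value of joint click_handle above 0.3 rad).
It fails at once if the plain spanner on the rack is moved by more than 15 mm at its end (distance of spanner_end from where it was at the start of the episode above 0.015 m).
It also fails if it takes over 35 s, if anything falls off the work surface, if the arm or the gripper's body presses on something with over 40 N, if the wrist force passes 120 N, or if a joint passes its speed limit or range.

### The arm

A 6-joint arm with a two-finger parallel gripper is mounted at the origin on the work surface. World frame = base frame: x ahead of the robot, y to its left, z up, the work surface at z = 0. Lengths are in m, angles in rad, forces in N, time in s.
With the tool pointing down it reaches from about 0.325 to 0.9 m from the base axis. Payload 3.5 kg.
Tool frame: the origin (TCP) lies at the centre of the arm's flange, where the gripper is bolted on; the fingertips stand 173 mm ahead of it and the grasp point (between the pads) lies 155 mm ahead of it; z points along the fingers, y is the line along which they close (so a half turn about z gives the same grasp; the last joint's range is limited). The gripper opens to 85 mm and grips with 20 to 120 N. Pads are 22 mm wide; open, the fingers measure 114 mm over their backs; the gripper's body (76 mm by 85 mm) begins 54 mm behind the grasp point. The pads swing forward as they close: fully open they stand 13 mm farther back than shut.
Start: joints at [1.221, 0.276, -0.026, 1.268, 0, 1.467], TCP at [0.153, 0.606, 0.405] pointing down, gripper open.
Joint ranges: [-3.12, 3.12], [-0.85, 1.88], [-1.08, 1.24], [-1.95, 2.15], [-1.57, 1.53], [-3.14, 3.14]. Speed limits (rad/s): [2.57, 2.57, 3.14, 3.14, 3.14, 3.14].

### API

Orientations are given as a unit quaternion [w, x, y, z].
In Python, from rig import * gives the robot as it stands.
- The arm moves only by the tool move_arm, never from a script. Its arguments are lists of equal length, an entry for each row: "xyz": the shift along the tool's x, y, z in mm, a list of three; "twist": the turn about the tool's z in degrees; "claw": the opening, from 0 (shut) to 1 (fully open). In form: {"xyz": [[dx, dy, dz], ...], "twist": [twist, ...], "claw": [claw, ...]}. A call has 1 to 10 rows; each row shifts and turns the commanded pose from where the row before left it, along the tool's axes as they then stand; what a row does not reach is not made up. A row lasts 1/10 s, in which the tool goes at most 50 mm and 8.59 degrees, less where a joint would pass 70% of its speed; a pose out of reach is approached as far as the arm can. A call is refused whole if a number of a shift passes 50 or a number of a turn 8.59, either way. A call with a gripper value outside its range is refused whole. The fingers move at their own pace and stop on an object; "grip_force" is the grip in N (left out, the last holds). Time passes only in rows, so rows that do not move let the fingers close. It gives the time, the measured TCP pose, the force, the opening and the grip force at its end, in the units of the state.
- get_obs(): the state, without advancing time (a new reading comes with each control period).
- snapshot(name): name is "scene" or "top" or "wrist"; returns the picture (480x640x3 uint8, red, green, blue); there is no depth.
- camera_model(name): a dict with "fx", "fy", "cx", "cy" (pixels), "position" and "orientation" of the camera in the world; the wrist camera has in their place "tool_from_camera" (4x4, takes a point from camera to tool coordinates, whose origin is the TCP and whose axes are the flange's). Camera axes: x right, y up, looking along -z (the intrinsics and any distortion apply to the point x, -y, -z); pixel columns grow to the right and rows downward; lengths in m; the calibration is good to about 2 mm. A picture is of the moment at which its call begins: read the wrist's pose just before it. camera_model takes no time and is no camera call.
- close_job(): hands the job in; it is judged then, once.
The state is a dict: "t": time; "q": joint angles; "dq": joint speeds; "joint_efforts": joint torques, N m; "position": TCP position; "tool_rot": TCP orientation; "wrist_force": force on the tool from outside, world axes, zero at the start; "moment": the same for the moment, N m; "width": finger opening in m; "grasp_force": force on a finger pad.
Only numpy, scipy, OpenCV 4.12 (cv2) and the standard library are available. Lean on these libraries where they do the work, as an engineer would, in place of code of your own. Each camera call takes 0.05 s, during which the arm holds its last target. There are 200 camera calls.

## Working session

There is one attempt and no reset: what is moved stays moved. The work goes in short steps, Python scripts to look and compute and a tool call to move; the robot and the scene stay as the last step left them, time stands still between calls to the robot, and variables do not carry over. Pictures are saved under pics/ and viewed, at most 10 in all, crops included, and the job is handed in when it is done.

Besides the shell and the picture viewer there is one more tool, called after "Request:" in YAML: its name, and indented under it one key for each argument. move_arm: Moves the arm, as the interface text tells. Its arguments: {"type":"object","properties":{"xyz":{"type":"array"},"twist":{"type":"array"},"claw":{"type":"array"},"grip_force":{"type":"number"}},"required":["xyz","twist","claw"]}

```bash
mkdir -p pics
python3 - <<'E'
from rig import *
import cv2
for n in("top","scene"):
    cv2.imwrite(f"pics/{n}0.png",snapshot(n)[:,:,::-1]); print(camera_model(n))
o=get_obs(); print(o)
print(camera_model("wrist"))
E
```

```text
{'fx': 504.03715650565454, 'fy': 504.03715650565454, 'cx': 313.1408389711859, 'cy': 242.77781556684525, 'position': array([ 0.53890265, -0.03493223,  1.00353522]), 'orientation': array([-0.7019731 , -0.02071022,  0.0261034 ,  0.71142355])}
{'fx': 560.6388881764148, 'fy': 560.6388881764148, 'cx': 324.72885643147094, 'cy': 224.91636118581664, 'position': array([1.24378727, 0.2404112 , 1.11878944]), 'orientation': array([0.5194994 , 0.16244203, 0.25488054, 0.79923018])}
{'t': 0.1, 'q': array([ 1.22058952e+00,  2.77108066e-01, -2.77817850e-02,  1.26801900e+00,
        9.11560082e-06,  1.46740544e+00]), 'dq': array([-0.00135261, -0.00200592,  0.00334854,  0.00019894, -0.00138194,
       -0.00120434]), 'joint_efforts': array([-2.36004080e-04, -4.46705925e+01,  2.96129358e+01,  8.43779737e-03,
       -1.36790941e-04, -2.56119765e-07]), 'position': array([0.15257477, 0.60571154, 0.40362148]), 'tool_rot': array([-2.41951082e-04,  1.23094896e-01,  9.92394342e-01, -1.02818514e-03]), 'wrist_force': array([ 0.78826534, -0.25455306, -0.24540541]), 'moment': array([-0.00148122, -0.00857863, -0.00219849]), 'grasp_force': 0.0, 'width': 0.08555628751340827}
{'fx': 424.0654831943038, 'fy': 424.0654831943038, 'cx': 322.7609380079342, 'cy': 242.15529096482547, 'tool_from_camera': array([[-4.53216653e-04,  9.52412280e-01,  3.04812472e-01,
         7.77151508e-02],
       [ 9.99998543e-01, -7.00893459e-05,  1.70586834e-03,
        -1.15573400e-03],
       [ 1.64605406e-03,  3.04812801e-01, -9.52410860e-01,
         3.19408419e-02],
       [ 0.00000000e+00,  0.00000000e+00,  0.00000000e+00,
         1.00000000e+00]])}
```

View pics/top0.png

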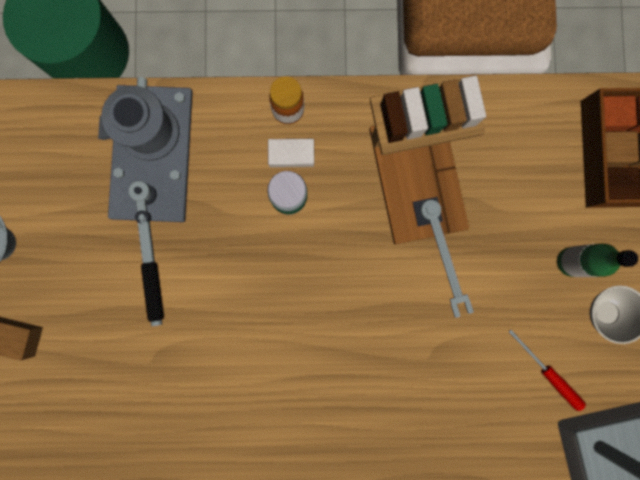

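View pics/scene0.png

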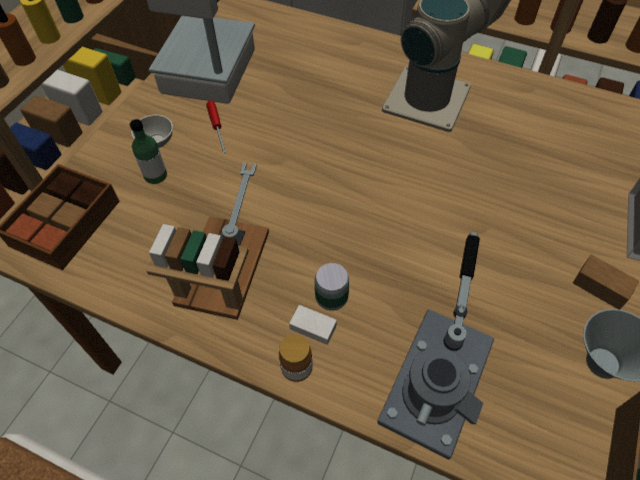

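The top view shows the mill at the left: bolt head at about (139,190), pin (143,216), black grip from (149,264) to (154,319). The plain spanner is at (430,210) to (461,310), far from it. In the scene view the grip runs from (473,236) to (465,280) and the bolt head is at (456,335). Clockwise means the grip swings towards +y, where the counter is clear as far as the wooden block at image left.

```bash
cat > h.py <<'E'
from rig import *
import numpy as np, cv2
from scipy.spatial.transform import Rotation as R
def rot(q): return R.from_quat(np.roll(q,-1)).as_matrix()
def ray(name,u,v,z):
    c=camera_model(name); d=np.array([(u-c['cx'])/c['fx'],-(v-c['cy'])/c['fy'],-1])
    d=rot(c['orientation'])@d; p=np.array(c['position']); return p+d*(z-p[2])/d[2]
def grip_axis(img,name,box,z):
    x0,y0,x1,y1=box; m=(img[y0:y1,x0:x1].max(2)<45).astype(np.uint8)
    n,l,s,c=cv2.connectedComponentsWithStats(m); i=1+s[1:,4].argmax()
    r=cv2.minAreaRect(np.argwhere(l==i)[:,::-1].astype(np.float32)); 
    return s[i], c[i]+[x0,y0], r
E
python3 - <<'E'
from h import *
np.set_printoptions(precision=4,suppress=True)
im=cv2.imread("pics/top0.png")
s,c,r=grip_axis(im,"top",(125,240,185,340),.06); print(s,c,r)
b=ray("top",139,190,.07);p=ray("top",143,216,.065);g=ray("top",*c,.07)
print("bolt",b,"pin",p,"grip",g,np.linalg.norm(g-b))
print("scene bolt",ray("scene",456,334,.07),"grip",ray("scene",469,258,.07))
a=ray("top",150,264,.073);e=ray("top",154,320,.073);print("grip ends",a,e)
for q in((110,218),(184,221),(192,88)):print("plate",ray("top",*q,.02))
d=g-b;print("handle angle deg",np.degrees(np.arctan2(d[1],d[0])))
o=get_obs();M=rot(o['tool_rot']);print(M, "tool->grip tool coords mm",1e3*M.T@(g-o['position']))
print("block",ray("top",38,327,.03),ray("top",32,358,.03))
E
```

```text
[ 17  22  21  59 852] [152.0563 291.3063] ((26.91921615600586, 51.144100189208984), (57.4912109375, 15.264908790588379), 82.40535736083984)
bolt [0.7036 0.2809 0.07  ] pin [0.6554 0.2746 0.065 ] grip [0.5152 0.2552 0.07  ] 0.19022237219162375
scene bolt [0.7091 0.2849 0.07  ] grip [0.5239 0.2599 0.07  ]
grip ends [0.5654 0.2584 0.073 ] [0.463  0.2503 0.073 ]
plate [0.6579 0.3539 0.02  ]
plate [0.6501 0.2093 0.02  ]
plate [0.9163 0.1943 0.02  ]
handle angle deg -172.23577151012736
[[-0.9697  0.2443 -0.0007]
 [ 0.2443  0.9697 -0.002 ]
 [ 0.0002 -0.0021 -1.    ]] tool->grip tool coords mm [-437.3211 -250.6431  334.0493]
block [0.4493 0.4841 0.03  ] [0.3911 0.4941 0.03  ]
```

Request:
move_arm:
  xyz:
    - [-40,-23,0]
    - [-40,-23,0]
    - [-40,-23,0]
    - [-40,-23,0]
    - [-40,-23,0]
    - [-40,-23,0]
    - [-40,-23,0]
    - [-40,-23,0]
    - [-40,-23,0]
    - [-40,-23,0]
  twist: [0,0,0,0,0,0,0,0,0,0]
  claw: [1,1,1,1,1,1,1,1,1,1]

```text
t: 1.1
position: [0.4853, 0.2837, 0.4043]
tool_rot: [-0.0, 0.123, 0.992, -0.0]
wrist_force: [0.8, 0.6, -1.2]
width: 0.0853
grasp_force: 0.0
```

Request:
move_arm:
  xyz:
    - [-32,-18,0]
    - [-5,-3,0]
    - [0,0,0]
    - [0,0,0]
    - [0,0,0]
  twist: [0,-7.3,-7.3,-7.3,0]
  claw: [1,1,1,1,1]

```text
t: 1.6
position: [0.5151, 0.2556, 0.4041]
tool_rot: [-0.001, -0.067, 0.998, -0.0]
wrist_force: [-0.4, -0.0, 0.5]
width: 0.0855
grasp_force: 0.0
```

```bash
cat > w.py <<'E'
from h import *
import sys
np.set_printoptions(precision=4,suppress=True)
o=get_obs(); im=snapshot("wrist"); cv2.imwrite(f"pics/{sys.argv[1]}.png",im[:,:,::-1])
c=camera_model("wrist");T=np.array(c["tool_from_camera"]);M=rot(o['tool_rot']);P=np.array(o['position'])
print(o['t'],P,"toolx deg",np.degrees(np.arctan2(M[1,0],M[0,0])),o['wrist_force'])
def wr(u,v,z):
    d=M@T[:3,:3]@np.array([(u-c['cx'])/c['fx'],-(v-c['cy'])/c['fy'],-1]);p=P+M@T[:3,3]; return p+d*(z-p[2])/d[2]
K=np.array([[c['fx'],0,c['cx']],[0,c['fy'],c['cy']],[0,0,1]])
def proj(X):
    x=T[:3,:3].T@(M.T@(np.array(X)-P)-T[:3,3]); return c['cx']+c['fx']*x[0]/-x[2], c['cy']-c['fy']*x[1]/-x[2]
print("grip ends expected px",proj((.5654,.2584,.073)),proj((.463,.2503,.073)))
m=(im.max(2)<45).astype(np.uint8);m[:]=m
n,l,s,cc=cv2.connectedComponentsWithStats(m)
for i in range(1,n):
    if s[i,4]>800: print(s[i],cc[i],wr(*cc[i],.07), cv2.minAreaRect(np.argwhere(l==i)[:,::-1].astype(np.float32)))
E
python3 w.py w1
```

```text
1.6 [0.5151 0.2556 0.4041] toolx deg -172.27916068122792 [-0.4045 -0.0309  0.5386]
grip ends expected px (np.float64(319.89455913458335), np.float64(283.657355027862)) (np.float64(327.8169096660083), np.float64(146.61060327763482))
[ 310  144   37  142 4874] [327.7456 213.8022] [0.511  0.2569 0.07  ] ((328.0, 214.5), (141.0, 36.0), 90.0)
[    0   321   210   159 17880] [109.1573 428.2658] [0.7265 0.0948 0.07  ] ((104.49998474121094, 399.99993896484375), (208.99996948242188, 157.99996948242188), -0.0)
[  436   321   204   159 17643] [534.7996 427.1961] [0.6753 0.4611 0.07  ] ((537.5, 400.0), (158.0, 203.0), 90.0)
[ 48 344  35  54 862] [ 65.2633 368.6241] [0.6705 0.0599 0.07  ] ((61.93067169189453, 369.3069152832031), (25.892385482788086, 54.17700958251953), 39.28940963745117)
[ 216  454  215   26 3985] [322.5724 468.7072] [0.7454 0.2847 0.07  ] ((323.0, 466.5), (213.99996948242188, 24.999996185302734), -0.0)
```

View pics/w1.png

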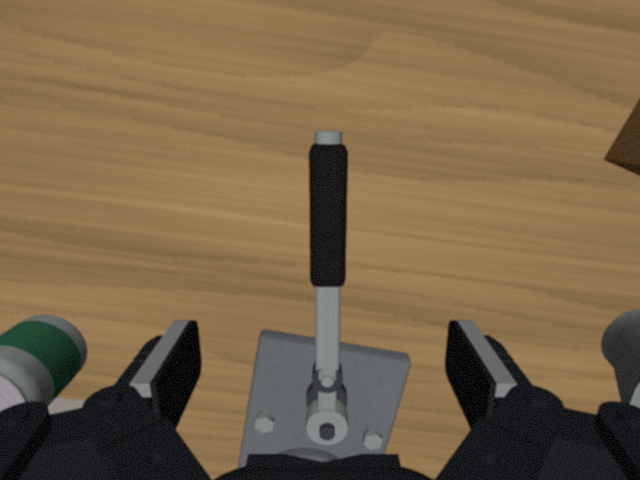

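The wrist picture shows the grip aligned with the tool, at columns 310–347 and rows 144–286, and midway between the fingers. Its middle is near (0.512, 0.256). Next I descend astride it and narrow the gap.

Request:
move_arm:
  xyz:
    - [0,0,40]
    - [0,0,40]
    - [0,0,40]
    - [0,0,40]
    - [0,0,34]
    - [0,0,10]
    - [0,0,0]
    - [0,0,0]
    - [0,0,0]
    - [0,0,0]
  twist: [0,0,0,0,0,0,0,0,0,0]
  claw: [1,1,1,1,1,1,0.55,0.55,0.55,0.55]

```text
t: 2.65
position: [0.5162, 0.2563, 0.2028]
tool_rot: [0.002, -0.068, 0.998, 0.001]
wrist_force: [-0.5, -0.2, -0.6]
width: 0.0468
grasp_force: 0.0
```

```bash
python3 w.py w2
```

```text
2.65 [0.5162 0.2563 0.2028] toolx deg -172.25565392751807 [-0.4663 -0.1674 -0.6195]
grip ends expected px (np.float64(312.3126144878267), np.float64(534.1855631196846)) (np.float64(333.2236411543081), np.float64(213.72658570361833))
[    0   197   640   283 67684] [325.7887 391.0288] [0.5148 0.2557 0.07  ] ((319.5, 338.0), (282.0, 639.0), 90.0)
```

View pics/w2.png

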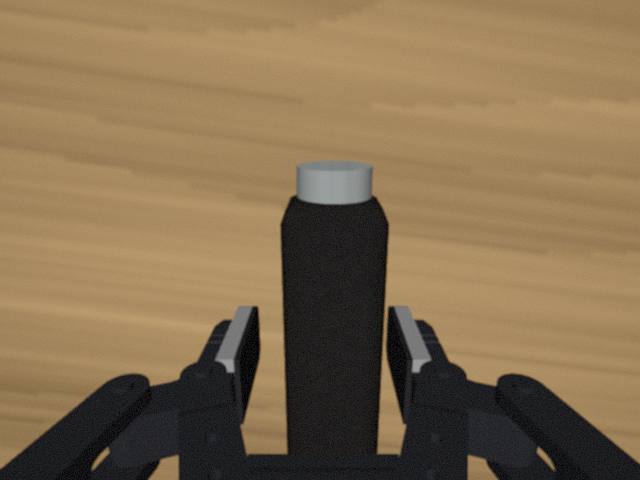

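The right of this image is +y. The fingers stand astride the grip, columns 283–387, with about 9 mm clearance each side. I push towards +y (clockwise) along the arc and watch the force.

Request:
move_arm:
  xyz:
    - [0,6,0]
    - [0,7,0]
    - [0,7,0]
    - [0,7,0]
    - [0,7,0]
    - [0,7,0]
    - [0,7,0]
    - [0,0,0]
  twist: [0,2,2,2,2,2,2,0]
  claw: [0.55,0.55,0.55,0.55,0.55,0.55,0.55,0.55]

```text
t: 3.5
position: [0.5125, 0.3046, 0.2012]
tool_rot: [0.001, 0.037, 0.999, 0.0]
wrist_force: [-0.3, 0.2, -0.1]
width: 0.0467
grasp_force: 0.0
```

Request:
move_arm:
  xyz:
    - [0,4,0]
    - [0,4,0]
  twist: [1.2,1.2]
  claw: [0.55,0.55]

```text
t: 3.7
position: [0.5132, 0.3116, 0.2009]
tool_rot: [0.0, 0.059, 0.998, -0.0]
wrist_force: [1.4, -1.4, 0.2]
width: 0.0473
grasp_force: 1.0
```

Request:
move_arm:
  xyz:
    - [0,4,0]
    - [0,4,0]
  twist: [1.2,1.2]
  claw: [0.55,0.55]

```text
t: 3.9
position: [0.5142, 0.3198, 0.2008]
tool_rot: [0.0, 0.08, 0.997, -0.0]
wrist_force: [1.4, -1.6, 0.4]
width: 0.0468
grasp_force: 1.0
```

Request:
move_arm:
  xyz:
    - [0,4,0]
    - [0,4,0]
  twist: [1.2,1.2]
  claw: [0.55,0.55]

```text
t: 4.1
position: [0.5154, 0.3278, 0.2007]
tool_rot: [-0.0, 0.101, 0.995, -0.0]
wrist_force: [-0.1, -2.3, 0.3]
width: 0.0473
grasp_force: 1.0
```

Request:
move_arm:
  xyz:
    - [0,4,0]
    - [0,4,0]
  twist: [1.2,1.2]
  claw: [0.55,0.55]

```text
t: 4.3
position: [0.517, 0.3356, 0.2006]
tool_rot: [-0.0, 0.121, 0.993, -0.0]
wrist_force: [1.3, -2.2, 1.3]
width: 0.0473
grasp_force: 1.0
```

Request:
move_arm:
  xyz:
    - [0,4,0]
    - [0,4,0]
  twist: [1.2,1.2]
  claw: [0.55,0.55]

```text
t: 4.5
position: [0.519, 0.3434, 0.2006]
tool_rot: [-0.0, 0.142, 0.99, -0.0]
wrist_force: [2.0, -2.4, 0.0]
width: 0.0473
grasp_force: 0.9
```

Request:
move_arm:
  xyz:
    - [0,4,0]
    - [0,0,0]
  twist: [1.2,0]
  claw: [0.55,0.55]

```text
t: 4.7
position: [0.5201, 0.3477, 0.2007]
tool_rot: [-0.0, 0.152, 0.988, 0.001]
wrist_force: [-0.1, 0.2, 0.3]
width: 0.047
grasp_force: 0.0
```

Request:
move_arm:
  xyz:
    - [0,3,0]
    - [0,3,0]
  twist: [1,1]
  claw: [0.55,0.55]

```text
t: 4.9
position: [0.5217, 0.3525, 0.2005]
tool_rot: [-0.0, 0.17, 0.986, -0.001]
wrist_force: [0.2, -4.5, -0.5]
width: 0.0467
grasp_force: 2.7
```

Request:
move_arm:
  xyz:
    - [0,3,0]
    - [0,3,0]
  twist: [1,1]
  claw: [0.55,0.55]

```text
t: 5.1
position: [0.5235, 0.3568, 0.2001]
tool_rot: [-0.0, 0.187, 0.982, -0.003]
wrist_force: [-0.2, -8.3, 0.5]
width: 0.0468
grasp_force: 3.8
```

Request:
move_arm:
  xyz:
    - [0,4,0]
    - [0,4,0]
    - [0,4,0]
  twist: [1.6,1.6,1.6]
  claw: [0.55,0.55,0.55]

```text
t: 5.4
position: [0.5285, 0.3677, 0.2002]
tool_rot: [0.0, 0.228, 0.974, -0.003]
wrist_force: [0.6, -8.0, 1.5]
width: 0.0472
grasp_force: 3.7
```

Run:
```python
from h import *
im=snapshot("top")[:,:,::-1]
cv2.imwrite("pics/t2.png",cv2.resize(im[160:340,50:250],None,fx=3,fy=3,interpolation=cv2.INTER_CUBIC))
```

```text
(no output)
```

View pics/t2.png

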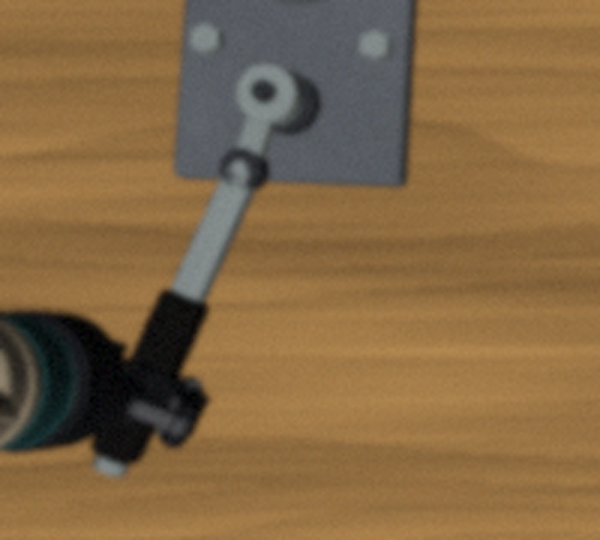

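The crop shows head (265,92), pin (243,170) and cap (110,465). The neck slopes about 15.8° and the handle about 24.3°, so the fold is about 8.5°. From the tool travel I get about 8°. I push a little more, about 2°, then open and lift.

Request:
move_arm:
  xyz:
    - [0,3,0]
    - [0,2.5,0]
    - [0,0,0]
  twist: [1,1,0]
  claw: [0.55,0.55,0.55]

```text
t: 5.75
position: [0.5311, 0.3728, 0.2002]
tool_rot: [0.0, 0.245, 0.97, -0.003]
wrist_force: [3.1, -7.1, 1.9]
width: 0.0474
grasp_force: 3.2
```

Request:
move_arm:
  xyz:
    - [0,-2,0]
    - [0,-4,0]
    - [0,0,0]
    - [0,0,0]
    - [0,0,0]
  twist: [0,0,0,0,0]
  claw: [0.55,0.7,1,1,1]

```text
t: 6.25
position: [0.5284, 0.3693, 0.2009]
tool_rot: [0.0, 0.244, 0.97, 0.0]
wrist_force: [-0.1, -0.5, 0.9]
width: 0.0853
grasp_force: 0.0
```

Request:
move_arm:
  xyz:
    - [0,0,-20]
    - [0,0,-40]
    - [0,0,-40]
    - [0,0,-40]
    - [0,0,-40]
    - [0,40,0]
    - [0,40,0]
    - [0,40,0]
    - [0,40,0]
    - [0,0,0]
  twist: [0,0,0,0,0,0,0,0,0,0]
  claw: [1,1,1,1,1,1,1,1,1,1]

```text
t: 7.25
position: [0.6053, 0.5138, 0.3782]
tool_rot: [-0.0, 0.243, 0.97, 0.001]
wrist_force: [-0.1, -0.9, -0.8]
width: 0.0851
grasp_force: 0.0
```

Run:
```python
from h import *
print(get_obs()['wrist_force'])
im=snapshot("top")[:,:,::-1]
cv2.imwrite("pics/t3.png",cv2.resize(im[160:340,50:250],None,fx=3,fy=3,interpolation=cv2.INTER_CUBIC))
```

```text
[-0.07668416 -0.94237514 -0.84273484]
```

View pics/t3.png

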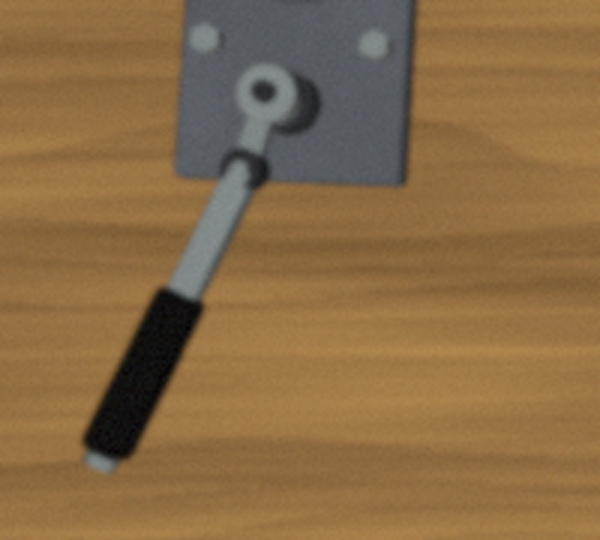

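The final crop shows the arm clear, pin at (243,170) and cap at (100,462). The handle slopes about 26° against a neck of about 16–17°, so it is kinked. I check the fold with a finer measurement before handing in.

Run:
```python
from h import *
def line(im,box,b):
    x0,y0,x1,y1=box; m=(im[y0:y1,x0:x1].max(2)<45).astype(np.uint8)
    n,l,s,c=cv2.connectedComponentsWithStats(m); i=1+s[1:,4].argmax()
    P=np.array([ray("top",u+x0,v+y0,.068)[:2] for v,u in np.argwhere(l==i)])
    g=P.mean(0); d=np.linalg.svd(P-g)[2][0] if len(P)<5 else np.linalg.eigh(np.cov(P.T))[1][:,1]
    d*=np.sign(d@(b-g)); w=b-g
    return g, np.degrees(np.arctan2(d[1],d[0])), d[0]*w[1]-d[1]*w[0]
b=ray("top",50+264.5/3,160+91.5/3,.075)[:2]; print(b)
a=line(cv2.imread("pics/top0.png"),(125,240,185,340),b)
c=line(snapshot("top")[:,:,::-1],(70,240,125,330),b)
print(a,c,"fold rad",np.arcsin((c[2]-a[2])/.05),"bias",a[2])
```

```text
[0.70184095 0.28069739]
(array([0.5151738 , 0.25578639]), np.float64(7.743431795817407), np.float64(-0.000467187713637629)) (array([0.52868889, 0.35701663]), np.float64(-26.137845189142297), np.float64(0.0077644737705777345)) fold rad 0.16538615557746292 bias -0.000467187713637629
```

```bash
python3 -c "
from rig import *
print(close_job())"
```

```text
the job is handed in; nothing more can be done
None
```

The mill's bolt is tight and the click wrench is left kinked by about 0.165 rad (9.5°, measured from the top camera); the arm is clear, the plain spanner was never approached, and the job is handed in (no verdict was returned).

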